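# Slide a turned blank round the guide rails and clamp it at the stop

### The arm

A 7-joint arm with a two-finger parallel gripper is mounted at the origin on a cart in front of the work surface, level with it; the furniture and walls round the work are solid. World frame = base frame: x ahead of the robot, y to its left, z up, the work surface at z = 0. Lengths are in m, angles in rad, forces in N, time in s.
With the tool pointing down it reaches from about 0.425 to 0.875 m from the base axis. Payload 4.7 kg.
Tool frame: the origin (TCP) lies where the fingers leave the gripper's body, on its centre line; the fingertips stand 70 mm ahead of it and the grasp point (between the pads) lies 51 mm ahead of it; z points along the fingers, y is the line along which they close (so a half turn about z gives the same grasp; the last joint's range is limited). The gripper opens to 87 mm and grips with 3 to 60 N. Pads are 19 mm wide; open, the fingers measure 117 mm over their backs; the gripper's body (75 mm by 190 mm) begins 51 mm behind the grasp point.
Start: joints at [-1.176, 0.321, -0.07, 1.45, 0.023, 1.371, -0.057], TCP at [0.242, 0.603, 0.292] pointing down, gripper open.
Joint ranges: [-2.86, 2.86], [-0.3, 2.09], [-1.38, 1.24], [0.06, 2.45], [-1.56, 4.7], [0.09, 2.05], [-2.69, 2.69]. Speed limits (rad/s): [2.57, 2.57, 3.14, 3.14, 3.14, 3.14, 3.14].

### API

Orientations are given as a rotation vector (axis times angle).
In Python, from bench import ctrl gives the robot as it stands.
- The arm moves only by the tool play_rows, never from a script. Its argument "increments" is a list that holds one entry, the list of rows, each a list of 7 numbers: the shift along the tool's x, y, z as a fraction of full scale, then the turn, a rotation vector about the tool's x, y, z as a fraction of full scale, then the gripper command: -1 is shut, 1 is fully open, values between are in proportion. A call has 1 to 8 rows; each row is the pose to reach, as a shift and turn from the pose commanded when the call began, along the tool's axes at that moment; what a row does not reach only later rows make up. Full scale, the value 1, is 0.1 m for a shift and 90 degrees for a turn. A row lasts 1/10 s, in which the tool goes at most 50 mm and 8.59 degrees, less where a joint would pass 70% of its speed; a pose out of reach is approached as far as the arm can. A call with a number of a shift or a turn outside -1 to 1 is refused whole. A call with a gripper value outside its range is refused whole. The fingers move at their own pace and stop on an object; "squeeze" is the grip in N (left out, the last holds). Time passes only in rows, so rows that repeat a pose let the fingers close. It gives the time, the measured TCP pose, the force, the opening and the grip force at its end, in the units of the state.
- ctrl.get_state(): the state, without advancing time (a new reading comes with each control period).
- ctrl.get_image(name): name is "scene" or "top" or "wrist"; returns the picture (384x512x3 uint8, red, green, blue); there is no depth.
- ctrl.get_calibration(name): a dict with "vertical_fov" (degrees; the focal length in pixels is half the picture's height over the tangent of half this angle, whatever the lens; pixels are square), "cx", "cy" (the principal point, pixels), "R" (3x3) and "t" (3): a world point X has camera coordinates R X + t; the wrist camera has in their place "T_tool_cam" (4x4, takes a point from camera to tool coordinates, whose origin is the TCP and whose axes are the flange's). Camera axes: x right, y down, z forward; pixel columns grow to the right and rows downward; lengths in m; the calibration is good to about 2 mm. A picture is of the moment at which its call begins: read the wrist's pose just before it. get_calibration takes no time and is no camera call.
- ctrl.close_job(): hands the job in; it is judged then, once.
The state is a dict: "time": time; "joint_positions": joint angles; "qd": joint speeds; "joint_torque": joint torques, N m; "position": TCP position; "tool_rot": TCP orientation; "ft_force": force on the tool from outside, world axes, zero at the start; "torque": the same for the moment, N m; "grip_width": opening from 0.0 (shut) to 1.0 (fully open); "grip_force": force on a finger pad.
Only numpy, scipy, OpenCV 4.12 (cv2) and the standard library are available. Lean on these libraries where they do the work, as an engineer would, in place of code of your own. Each camera call takes 0.05 s, during which the arm holds its last target. There are 200 camera calls.

### The job

Push the round wooden blank along its channel, round the corner and right up against the end stop, keeping it down on the board the whole way. Then turn the leaning knurled thimble clockwise until its spindle presses on the blank and the ratchet slips a good part of a turn (about 30 degrees or more), and let go, leaving the blank clamped at the stop.

Things in the scene. Friction and masses are not known exactly. Their poses are not given: they have to be found in the camera images.
- guide: Plywood board 290 (x) x 350 (y) x 12 mm, fixed to the table. Origin: centre of its underside, z up. On it two dark wooden rails, 12 mm wide, tops 36 mm above the table, make a channel 70 mm wide: a straight first leg, a quarter turn to the right, a straight last leg, closed by an end stop 42 mm high. The rails stand on the board's top, 12 mm above the table.
- mouth (a point): Open start of the channel, on its centre line at floor height: (-135, 110, 12) mm in the board's frame. The first leg runs from here along the board's +x for 110 mm, to (-25, 110).
- turn_center (a point): Centre of the quarter turn, (-25, 20, 12) mm in the board's frame. The channel's centre line runs round it at radius 90 mm from (-25, 110) to (65, 20); the last leg then runs along the board's -y to the stop's face at y = -137.
- station (a point): Point fixed on the board at (65, -105, 30) mm of the board's frame: where the blank's centre is when the blank touches the end stop. Beside it, centred at (-4, -105), a steel column 28 x 40 mm, 78 mm high from the table, carries the clamp.
- puck_center (a point): Centre of the loose blank: a plain turned wooden disc, 64 mm diameter, 36 mm high, about 0.15 to 0.3 kg, waxed like the rails (friction about 0.3), standing flat in the first leg of the channel with 3 mm play to each rail. Its top is 12 mm above the rails.
- knob_grip (a point): On the clamp's screw axis at the middle of the thimble, 146 mm above the table; fixed. z: the screw axis, up out of the thimble's free end, leaning 35 degrees from vertical to the board's -x (towards the robot). Thimble: knurled aluminium cylinder, 38 mm diameter, 44 mm long; it turns in place. Down the axis follow a 22 mm thick collar (26 mm from here) and a 30 mm thick boss (32 mm).
- spindle: The clamp's 12 mm steel spindle with a round 16 mm rubber tip. It advances down the screw axis 6 mm per radian that the thimble turns clockwise (seen from its free end), and touches a blank at the stop after about 0.7 to 1 rad; then the ratchet slips, at 0.16 N m. It keeps its thrust on release. Origin: at first 48 mm above the table, over the station; z up the axis.
- thimble (a joint): How far the ratchet has slipped (rad): the thimble's angle relative to the screw. 0 at the start and about 0 while the thimble drives the screw; grows as the thimble is turned on clockwise and slips.
Things that resemble listed ones, but are neither listed nor needed, are in the scene too. What is shaped like the part that bears puck_center but purple or turquoise is not meant.

How it is judged:
By the outcome, as a careful person would: the job done as asked, in the order asked, and still so for the second after the job is handed in, with the robot touching nothing.
It also fails if it takes over 61 s, if anything falls off the work surface, if the arm or the gripper's body presses on something with over 40 N, if the wrist force passes 120 N, or if a joint passes its speed limit or range.

## Working session

There is one attempt and no reset: what is moved stays moved. The work goes in short steps, Python scripts to look and compute and a tool call to move; the robot and the scene stay as the last step left them, time stands still between calls to the robot, and variables do not carry over. Pictures are saved under pics/ and viewed, at most 10 in all, crops included, and the job is handed in when it is done.

Besides the shell and the picture viewer there is one more tool, called after "Call:" as name(argument=value, ...) on one line, values as JSON. play_rows: Moves the arm, as the interface text tells. Shift numbers are shares of 0.1 m and turn numbers shares of 90 degrees, none past 1 either way. Its arguments: {"type":"object","properties":{"increments":{"type":"array"},"squeeze":{"type":"number"}},"required":["increments"]}

```bash
mkdir -p pics; ls; python3 - <<'E'
from bench import ctrl
import cv2,numpy as np
np.set_printoptions(precision=4,suppress=True)
s=ctrl.get_state();print(s)
for n in("scene","top","wrist"):
    print(n,ctrl.get_calibration(n))
    if n!="wrist": cv2.imwrite(f"pics/{n}0.png",cv2.resize(ctrl.get_image(n)[:,:,::-1],(800,600),interpolation=cv2.INTER_CUBIC))
E
```

```text
pics
{'time': 0.0, 'joint_positions': array([-1.1759,  0.3218, -0.0701,  1.4517,  0.0226,  1.3708, -0.0569]), 'qd': array([ 0.0008,  0.0011,  0.0008, -0.0011, -0.0018, -0.    , -0.0009]), 'joint_torque': array([  0.0001, -49.1294,  -0.4033, -31.2519,  -0.0638,   0.044 ,
         0.0002]), 'position': array([0.2415, 0.603 , 0.2912]), 'tool_rot': array([-0.5945, -3.0846,  0.0029]), 'ft_force': array([ 0.1649,  0.2827, -0.0331]), 'torque': array([-0.0135, -0.0155, -0.0139]), 'grip_force': 0.0, 'grip_width': 0.9977184269150695}
scene {'vertical_fov': 52.731831074503965, 'cx': 255.59611223516683, 'cy': 193.13001701185254, 'R': array([[-0.7695, -0.6383, -0.0227],
       [-0.3272,  0.4245, -0.8443],
       [ 0.5485, -0.6422, -0.5354]]), 't': array([0.4293, 0.2428, 0.6369])}
top {'vertical_fov': 46.8844939618396, 'cx': 253.68889537695773, 'cy': 196.77875657681713, 'R': array([[-0.0075, -1.    , -0.0042],
       [-0.9764,  0.0082, -0.216 ],
       [ 0.216 ,  0.0025, -0.9764]]), 't': array([0.0487, 0.5418, 1.0094])}
wrist {'vertical_fov': 61.84497563591888, 'cx': 258.7415155300989, 'cy': 191.94965961408752, 'T_tool_cam': array([[ 0.0004, -0.9642, -0.265 ,  0.0732],
       [ 1.    ,  0.0004,  0.0003,  0.0003],
       [-0.0001, -0.265 ,  0.9642, -0.0929],
       [ 0.    ,  0.    ,  0.    ,  1.    ]])}
```

View pics/scene0.png

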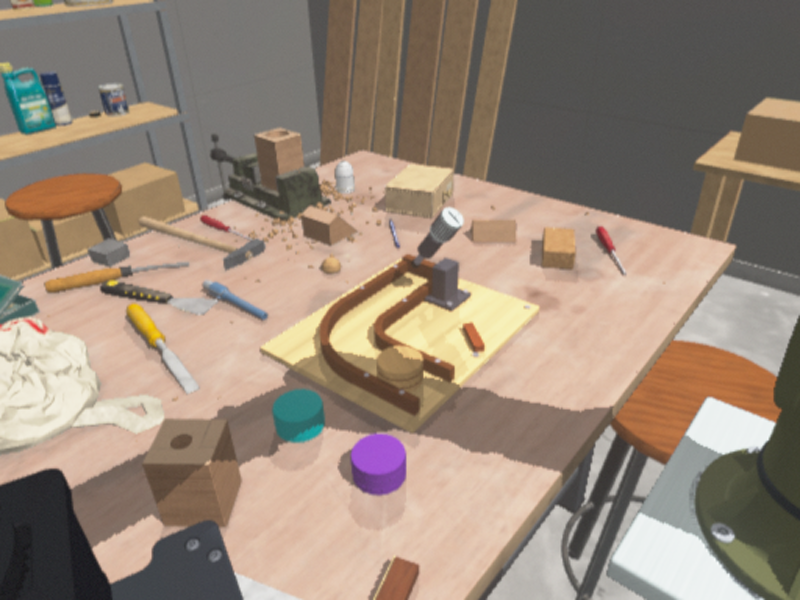

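View pics/top0.png

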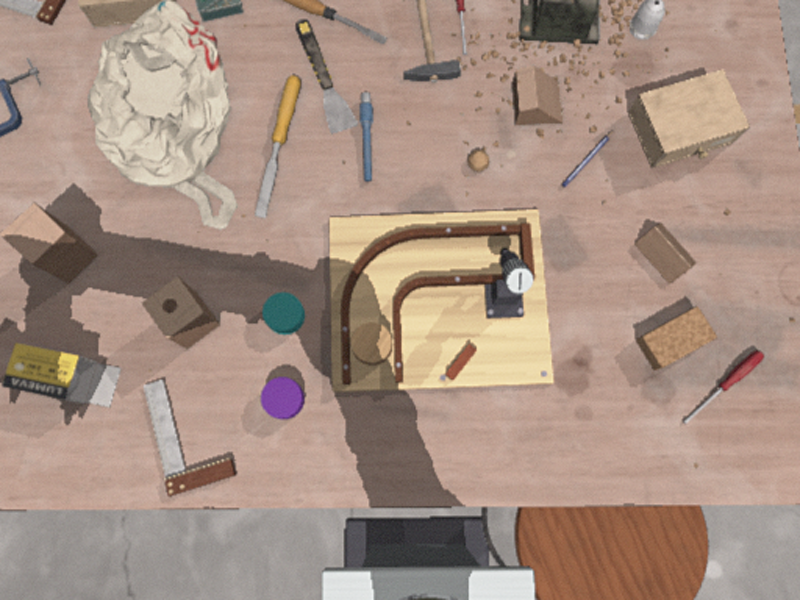

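Top view (800x600 px): the board's corners are at about (330,216), (537,208), (552,383) and (332,388). The blank is at (371,341) in the first leg, bare wood and lying in the channel, which fits the description. The purple (282,398) and turquoise (283,313) discs are decoys. The thimble is at (517,278). I'll enlarge the board to confirm.

```bash
python3 - <<'E'
from bench import ctrl
import cv2,numpy as np
im=ctrl.get_image("top")[:,:,::-1]
cv2.imwrite("pics/topc.png",cv2.resize(im[130:250,200:360],(800,600),interpolation=cv2.INTER_CUBIC))
im=ctrl.get_image("scene")[:,:,::-1]
cv2.imwrite("pics/scenec.png",cv2.resize(im[125:275,160:360],(800,600),interpolation=cv2.INTER_CUBIC))
E
```

```text
(no output)
```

View pics/topc.png

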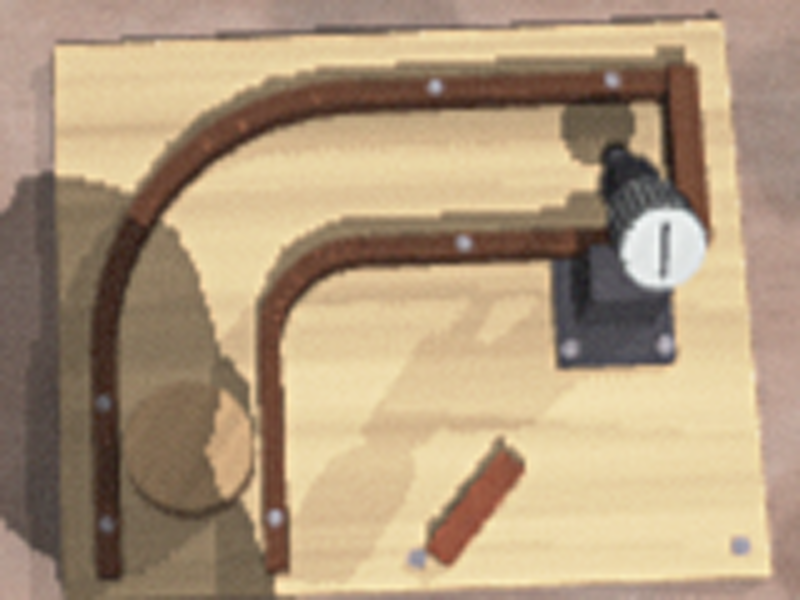

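View pics/scenec.png

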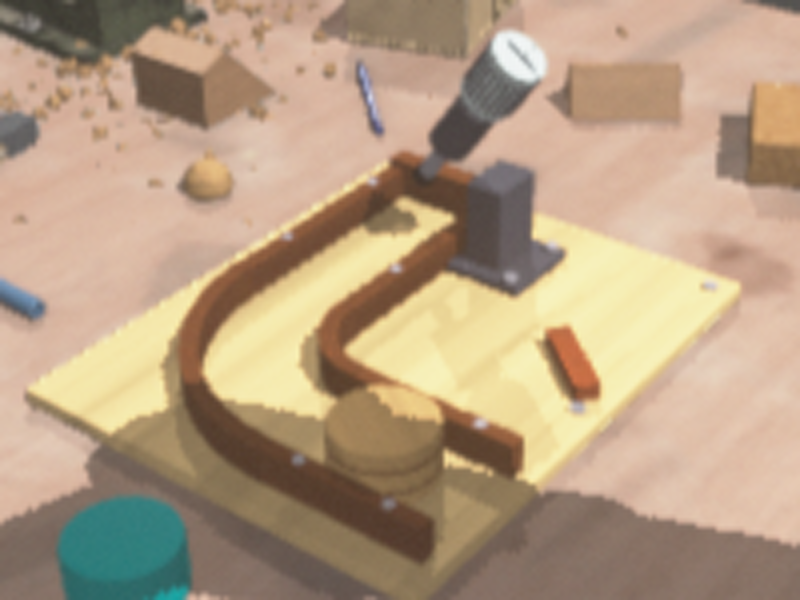

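The crops show the bare wooden blank in the channel, its top face centred at about topc (189,440) and scenec (384,425). The thimble's cap is at topc (663,249) and scenec (519,55). Next I'll fit the board pose.

```bash
cat > h.py <<'E'
import numpy as np, cv2
from bench import ctrl
from scipy.spatial.transform import Rotation as Ro
from scipy.optimize import least_squares
np.set_printoptions(precision=4,suppress=True)
def proj(n,X):
    c=ctrl.get_calibration(n);f=192/np.tan(np.radians(c["vertical_fov"]/2))
    p=np.atleast_2d(X)@np.array(c["R"]).T+c["t"]
    return p[:,:2]/p[:,2:]*f+[c["cx"],c["cy"]]
T=lambda U,V:(200+(U+.5)/5-.5,130+(V+.5)/5-.5)
S=lambda U,V:(160+(U+.5)/4-.5,125+(V+.5)/4-.5)
E
python3 - <<'E'
from h import *
a=np.radians(35);ax=np.array([-np.sin(a),0,np.cos(a)])
station=np.array([65,-105,30.])
# knob_grip: axis through spindle origin (over station,z=48), height 146
s0=np.array([65,-105,48.]); kg=s0+ax*(146-48)/ax[2]; cap=kg+22*ax
print("kg board",kg,cap)
obs=[("top",T(55,43),(145,175,12)),("top",T(720,20),(145,-175,12)),("top",T(771,577),(-145,-175,12)),
("top",T(663,249),cap),("scene",S(28,395),(145,175,12)),("scene",S(740,290),(-145,-175,12)),("scene",S(425,600),(-145,175,12)),("scene",S(519,55),cap)]
def W(p,X):
    c,s=np.cos(p[2]),np.sin(p[2]);X=np.asarray(X)/1000.
    return np.array([c*X[0]-s*X[1]+p[0],s*X[0]+c*X[1]+p[1],X[2]])
f=lambda p:np.concatenate([proj(n,W(p,X))[0]-uv for n,uv,X in obs])
r=least_squares(f,[.5,-.1,0],loss="soft_l1");print(r.x,f(r.x).reshape(-1,2))
p=r.x
for n,X in dict(mouth=(-135,110,12),tc=(-25,20,12),station=station,kg=kg,cap=cap).items():print(n,W(p,X))
g=lambda q:np.concatenate([proj("top",np.r_[q,.048])[0]-T(189,440),proj("scene",np.r_[q,.048])[0]-S(384,425)])
q=least_squares(g,[.4,0]);c,s=np.cos(p[2]),np.sin(p[2])
print("puck",q.x,q.fun, "board",np.array([[c,s],[-s,c]])@(q.x-p[:2]))
E
```

```text
kg board [  -3.6203 -105.      146.    ] [ -16.239  -105.      164.0213]
[ 0.5658 -0.0227  0.0442] [[-1.2254  2.4367]
 [ 0.1694  0.2606]
 [ 1.2252  0.1338]
 [ 0.2141  1.0221]
 [-1.3008 -0.5954]
 [ 0.1189 -1.7217]
 [-1.1183 -0.6627]
 [-0.2287  0.3115]]
mouth [0.4261 0.0812 0.012 ]
tc [ 0.5399 -0.0038  0.012 ]
station [ 0.6354 -0.1247  0.03  ]
kg [ 0.5668 -0.1278  0.146 ]
cap [ 0.5542 -0.1283  0.164 ]
puck [0.4897 0.084 ] [ 0.0829  1.5292 -1.0903 -1.3106] board [-0.0712  0.1099]
```

```bash
cat >> h.py <<'E'
P=np.array([0.5658,-0.0227,0.0442])   # board pose
RB=Ro.from_euler("z",P[2])
def W(X): return RB.apply(np.asarray(X,float)/1000)+[P[0],P[1],0]
def B(X): return RB.inv().apply(np.asarray(X)-[P[0],P[1],0])*1000
def Rb(x,z):  # tool orientation from board-frame tool x and z axes
    x,z=np.array(x,float),np.array(z,float); z/=np.linalg.norm(z); x-=z*(x@z); x/=np.linalg.norm(x)
    return RB*Ro.from_matrix(np.c_[x,np.cross(z,x),z])
def cur():
    s=ctrl.get_state(); return np.array(s["position"]),Ro.from_rotvec(s["tool_rot"]),s
def inc(p0,R0,p1,R1):
    return np.r_[R0.inv().apply(p1-p0)/.1,(R0.inv()*R1).as_rotvec()/(np.pi/2)]
def push(tip,th=35):  # TCP world for pusher tip centre in board mm
    a=np.radians(th); z=np.array([0,-np.sin(a),-np.cos(a)])
    return W(np.array(tip)-70*z),Rb([0,1,0],z)
E
python3 - <<'E'
from h import *
p,R,s=cur()
Rv=push([0,0,0],0)[1]
print(inc(p,R,p,Rv))
p1,R1=push([-130,112,22]); print(p1)
print("shift in new axes",inc(p,Rv,p1+[0,0,.1],Rv), "tilt",inc(p1,Rv,p1,R1))
E
```

```text
[ 0.      0.      0.     -0.0006  0.0005  0.7294]
[0.4292 0.1236 0.0793]
shift in new axes [-4.8747  1.6631  1.1224  0.      0.      0.    ] tilt [ 0.      0.      0.      0.     -0.3889  0.    ]
```

Call:
play_rows(increments=[[[0,0,0,0,0,0.09,-1],[0,0,0,0,0,0.18,-1],[0,0,0,0,0,0.27,-1],[0,0,0,0,0,0.36,-1],[0,0,0,0,0,0.45,-1],[0,0,0,0,0,0.54,-1],[0,0,0,0,0,0.63,-1],[0,0,0,0,0,0.73,-1]]], squeeze=30)

```text
time: 1.0
position: [0.2415, 0.6033, 0.292]
tool_rot: [2.171, 2.27, -0.001]
ft_force: [-0.1, -0.0, -0.1]
grip_width: 0.36
grip_force: 0.0
```

Call:
play_rows(increments=[[[-0.3,0.11,0,0,0,0,-1],[-0.65,0.22,0,0,0,0,-1],[-1,0.34,0,0,0,0,-1],[-1,0.34,0,0,0,0,-1]]])

```text
time: 1.4
position: [0.2845, 0.5005, 0.2925]
tool_rot: [2.171, 2.267, -0.001]
ft_force: [0.6, 0.5, 0.0]
grip_width: 0.03
grip_force: 0.0
```

Call:
play_rows(increments=[[[-0.3,0.11,0.1,0,0,0,-1],[-0.65,0.22,0.2,0,0,0,-1],[-1,0.34,0.3,0,0,0,-1],[-1,0.34,0.3,0,0,0,-1]]])

```text
time: 1.8
position: [0.322, 0.402, 0.2609]
tool_rot: [2.171, 2.267, -0.005]
ft_force: [0.8, -0.0, -0.6]
grip_width: 0.004
grip_force: 0.0
```

Call:
play_rows(increments=[[[-0.3,0.11,0.1,0,0,0,-1],[-0.65,0.22,0.2,0,0,0,-1],[-1,0.34,0.3,0,0,0,-1],[-1,0.34,0.3,0,0,0,-1]]])

```text
time: 2.2
position: [0.3602, 0.3045, 0.2311]
tool_rot: [2.171, 2.268, -0.005]
ft_force: [0.7, 0.3, 0.3]
grip_width: 0.003
grip_force: 0.0
```

Call:
play_rows(increments=[[[-0.3,0.11,0,0,-0.08,0,-1],[-0.65,0.22,0,0,-0.16,0,-1],[-1,0.34,0,0,-0.24,0,-1],[-1,0.34,0,0,-0.32,0,-1],[-1,0.34,0,0,-0.39,0,-1],[-1,0.34,0,0,-0.39,0,-1]]])

```text
time: 2.8
position: [0.3964, 0.2142, 0.2305]
tool_rot: [1.811, 1.917, -0.577]
ft_force: [0.7, 0.9, -0.4]
grip_width: 0.007
grip_force: 0.0
```

```bash
python3 - <<'E'
from h import *
p,R,s=cur(); p1,R1=push([-130,112,22]);print(s["time"],p,s["joint_positions"])
print(inc(p,R,p1+[0,0,.1],R1),inc(p,R,p1,R1))
E
```

```text
2.8 [0.3964 0.2142 0.2305] [-1.0584  0.1924  0.2507  1.8595  0.3888  1.5413 -0.8459]
[-0.4593  0.2776  0.9497  0.0031  0.0024  0.0069] [0.1173 0.2799 1.7667 0.0031 0.0024 0.0069]
```

Call:
play_rows(increments=[[[-0.15,0.09,0.3,0,0,0,-1],[-0.3,0.18,0.6,0,0,0,-1],[-0.46,0.28,0.95,0,0,0.007,-1],[-0.46,0.28,0.95,0,0,0.007,-1]]])

```text
time: 3.2
position: [0.4299, 0.1151, 0.1798]
tool_rot: [1.835, 1.896, -0.577]
ft_force: [-0.8, -0.8, -0.3]
grip_width: 0.004
grip_force: 0.0
```

```bash
python3 - <<'E'
from h import *
p,R,s=cur(); p1,R1=push([-130,112,22]);print(s["time"],p,s["joint_positions"])
print(inc(p,R,p1,R1))
for n in("top","scene"):
    tip=p+R.apply([0,0,.07]); print(n,proj(n,tip))
im=ctrl.get_image("top")[:,:,::-1]; im2=ctrl.get_image("scene")[:,:,::-1]
a=cv2.resize(im[130:250,200:320],(400,400),interpolation=cv2.INTER_CUBIC);b=cv2.resize(im2[160:280,200:320],(400,400),interpolation=cv2.INTER_CUBIC)
cv2.imwrite("pics/hov.png",np.hstack([a,b]))
E
```

```text
3.2 [0.4299 0.1151 0.1798] [-0.9526  0.1821  0.3311  1.991   0.456   1.3618 -0.7679]
[ 0.648  -0.0087  0.7722 -0.0014  0.0018 -0.0071]
top [[240.2644 239.389 ]]
scene [[279.4059 208.3623]]
```

View pics/hov.png

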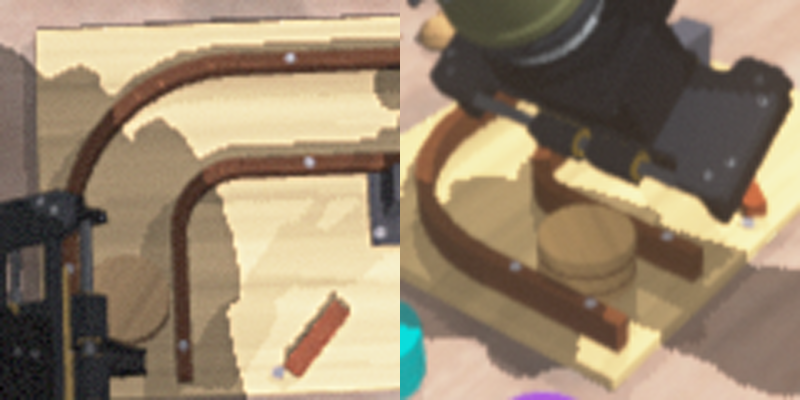

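The fingertips appear at crop (135,360), beside the mouth and clear of the blank at (132,300), which agrees with the projection. Descending.

Call:
play_rows(increments=[[[0.16,0,0.2,0,0,0,-1],[0.32,0,0.39,0,0,0,-1],[0.48,0,0.58,0,0,0,-1],[0.6,0,0.72,0,0,-0.007,-1],[0.65,-0.01,0.77,0,0,-0.007,-1],[0.65,-0.01,0.77,0,0,-0.007,-1]]])

```text
time: 3.9
position: [0.4292, 0.1303, 0.0805]
tool_rot: [1.817, 1.914, -0.574]
ft_force: [0.5, 0.1, 0.6]
grip_width: 0.008
grip_force: 0.0
```

```bash
cat >> h.py <<'E'
def path(pts,th=35):  # increments along pusher tips (board mm), from present pose
    p,R,s=cur(); a=np.radians(th)
    z=R.apply([0,0,1]); print(s["time"],"tip board",B(p+.07*z),"F",s["ft_force"])
    for q in pts:
        print(q,np.round(inc(p,R,*push(q,th)),3))
def arcpush(phi,hx=15,hy=8):  # disc centre at arc angle phi(deg) -> pusher centre
    f=np.radians(phi); c=np.array([-25+90*np.sin(f),20+90*np.cos(f)]); t=np.array([np.cos(f),-np.sin(f)])
    q=c-32*t-[hx,-hy]; return [round(q[0],1),round(q[1],1),22]
E
python3 - <<'E'
from h import *
for f in range(0,91,10):print(f,arcpush(f))
path([[-110,112,22],[-90,112,22],[-72,116,22]])
E
```

```text
0 [np.float64(-72.0), np.float64(118.0), 22]
10 [np.float64(-55.9), np.float64(122.2), 22]
20 [np.float64(-39.3), np.float64(123.5), 22]
30 [np.float64(-22.7), np.float64(121.9), 22]
40 [np.float64(-6.7), np.float64(117.5), 22]
50 [np.float64(8.4), np.float64(110.4), 22]
60 [np.float64(21.9), np.float64(100.7), 22]
70 [np.float64(33.6), np.float64(88.9), 22]
80 [np.float64(43.1), np.float64(75.1), 22]
90 [np.float64(50.0), np.float64(60.0), 22]
3.9 tip board [-129.3749  118.6647   23.1892] F [0.5412 0.0623 0.5982]
[-110, 112, 22] [-0.05   0.196  0.049  0.003  0.001  0.004]
[-90, 112, 22] [-0.051  0.396  0.05   0.003  0.001  0.004]
[-72, 116, 22] [-0.019  0.577  0.028  0.003  0.001  0.004]
```

```bash
python3 - <<'E'
from h import *
path([[-120,113,23],[-108,112,23],[-96,112,23],[-84,112,23],[-72,112,23],[-60,112,23],[-48,113,23],[-48,113,23]])
E
```

```text
3.9 tip board [-129.3749  118.6647   23.1892] F [0.5412 0.0623 0.5982]
[-120, 113, 23] [-0.047  0.096  0.034  0.003  0.001  0.004]
[-108, 112, 23] [-0.056  0.216  0.041  0.003  0.001  0.004]
[-96, 112, 23] [-0.056  0.336  0.041  0.003  0.001  0.004]
[-84, 112, 23] [-0.057  0.456  0.042  0.003  0.001  0.004]
[-72, 112, 23] [-0.058  0.576  0.042  0.003  0.001  0.004]
[-60, 112, 23] [-0.059  0.696  0.043  0.003  0.001  0.004]
[-48, 113, 23] [-0.051  0.816  0.038  0.003  0.001  0.004]
[-48, 113, 23] [-0.051  0.816  0.038  0.003  0.001  0.004]
```

Call:
play_rows(increments=[[[-0.05,0.1,0.034,0,0,0,-1],[-0.056,0.22,0.041,0,0,0,-1],[-0.056,0.34,0.041,0,0,0,-1],[-0.057,0.46,0.042,0,0,0,-1],[-0.058,0.58,0.042,0,0,0,-1],[-0.059,0.7,0.043,0,0,0,-1],[-0.05,0.82,0.038,0,0,0,-1],[-0.05,0.82,0.038,0,0,0,-1]]])

```text
time: 4.7
position: [0.5137, 0.1269, 0.0805]
tool_rot: [1.819, 1.911, -0.573]
ft_force: [-1.0, -0.0, -0.8]
grip_width: 0.007
grip_force: 0.0
```

```bash
python3 - <<'E'
from h import *
path([[-36,113,23],[-22,111,23],[-6,108,23],[8,103,23],[20,95,23],[31,84,23],[41,72,23],[41,72,23]])
E
```

```text
4.7 tip board [-45.0944 111.5711  23.2473] F [-1.0263 -0.005  -0.7923]
[-36, 113, 23] [ 0.012  0.095 -0.006  0.003  0.001  0.002]
[-22, 111, 23] [-0.005  0.234  0.006  0.003  0.001  0.002]
[-6, 108, 23] [-0.03   0.394  0.025  0.003  0.001  0.002]
[8, 103, 23] [-0.072  0.534  0.054  0.003  0.001  0.002]
[20, 95, 23] [-0.138  0.654  0.101  0.003  0.001  0.002]
[31, 84, 23] [-0.228  0.763  0.164  0.003  0.001  0.002]
[41, 72, 23] [-0.327  0.862  0.234  0.003  0.001  0.002]
[41, 72, 23] [-0.327  0.862  0.234  0.003  0.001  0.002]
```

Call:
play_rows(increments=[[[0.01,0.095,-0.006,0,0,0,-1],[-0.005,0.23,0.006,0,0,0,-1],[-0.03,0.39,0.025,0,0,0,-1],[-0.072,0.53,0.054,0,0,0,-1],[-0.138,0.65,0.1,0,0,0,-1],[-0.228,0.76,0.164,0,0,0,-1],[-0.327,0.86,0.234,0,0,0,-1],[-0.327,0.86,0.234,0,0,0,-1]]])

```text
time: 5.5
position: [0.6012, 0.0873, 0.0807]
tool_rot: [1.821, 1.907, -0.576]
ft_force: [-0.1, -0.5, -0.9]
grip_width: 0.008
grip_force: 0.0
```

```bash
python3 - <<'E'
from h import *
path([[48,60,23],[54,47,23],[59,34,23],[62,21,23],[63,8,23],[63,-6,23],[63,-20,23],[63,-20,23]])
im=ctrl.get_image("top")[:,:,::-1]; im2=ctrl.get_image("scene")[:,:,::-1]
a=cv2.resize(im[130:250,200:320],(400,400),interpolation=cv2.INTER_CUBIC);b=cv2.resize(im2[140:260,200:320],(400,400),interpolation=cv2.INTER_CUBIC)
cv2.imwrite("pics/mid.png",np.hstack([a,b]))
E
```

```text
5.5 tip board [40.4553 67.9515 23.5646] F [-0.0807 -0.4978 -0.8613]
[48, 60, 23] [-0.065  0.077  0.051  0.002  0.002  0.001]
[54, 47, 23] [-0.171  0.137  0.126  0.002  0.002  0.001]
[59, 34, 23] [-0.277  0.187  0.201  0.002  0.002  0.001]
[62, 21, 23] [-0.383  0.216  0.276  0.002  0.002  0.001]
[63, 8, 23] [-0.489  0.226  0.351  0.002  0.002  0.001]
[63, -6, 23] [-0.604  0.226  0.432  0.002  0.002  0.001]
[63, -20, 23] [-0.718  0.225  0.513  0.002  0.002  0.001]
[63, -20, 23] [-0.718  0.225  0.513  0.002  0.002  0.001]
```

View pics/mid.png

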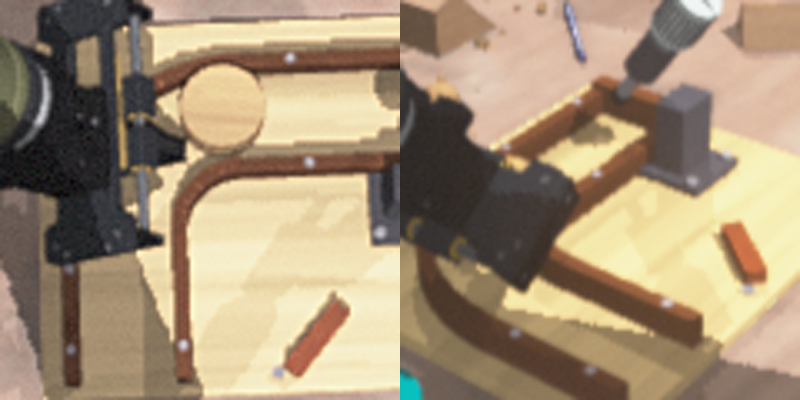

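The blank (crop 223,108) is through the corner and flat, just ahead of the fingers at (178,148). Continuing down the last leg.

Call:
play_rows(increments=[[[-0.06,0.08,0.051,0,0,0,-1],[-0.17,0.14,0.126,0,0,0,-1],[-0.277,0.187,0.2,0,0,0,-1],[-0.383,0.216,0.276,0,0,0,-1],[-0.489,0.226,0.351,0,0,0,-1],[-0.604,0.226,0.432,0,0,0,-1],[-0.718,0.225,0.513,0,0,0,-1],[-0.718,0.225,0.513,0,0,0,-1]]])

```text
time: 6.4
position: [0.626, 0.0, 0.0799]
tool_rot: [1.822, 1.908, -0.579]
ft_force: [-0.4, 0.1, -0.3]
grip_width: 0.007
grip_force: 0.0
```

```bash
python3 - <<'E'
from h import *
path([[63,-30,23],[63,-40,23],[63,-48,23],[63,-54,23],[63,-58,23],[63,-61,23],[63,-64,23]])
E
```

```text
6.4 tip board [ 61.1951 -20.3409  22.6901] F [-0.3752  0.0701 -0.32  ]
[63, -30, 23] [-0.084  0.018  0.053  0.     0.003  0.001]
[63, -40, 23] [-0.165  0.018  0.111  0.     0.003  0.001]
[63, -48, 23] [-0.231  0.018  0.157  0.     0.003  0.001]
[63, -54, 23] [-0.28   0.018  0.192  0.     0.003  0.001]
[63, -58, 23] [-0.312  0.018  0.215  0.     0.003  0.001]
[63, -61, 23] [-0.337  0.018  0.232  0.     0.003  0.001]
[63, -64, 23] [-0.361  0.018  0.249  0.     0.003  0.001]
```

Call:
play_rows(increments=[[[-0.084,0.018,0.053,0,0,0,-1],[-0.165,0.018,0.111,0,0,0,-1],[-0.231,0.018,0.157,0,0,0,-1],[-0.28,0.018,0.192,0,0,0,-1],[-0.312,0.018,0.215,0,0,0,-1],[-0.337,0.018,0.232,0,0,0,-1],[-0.337,0.018,0.232,0,0,0,-1]]])

```text
time: 7.1
position: [0.6304, -0.0372, 0.0798]
tool_rot: [1.819, 1.912, -0.575]
ft_force: [0.1, 1.0, -0.3]
grip_width: 0.008
grip_force: 0.0
```

```bash
python3 - <<'E'
from h import *
path([[63,-62,23],[63,-64,23],[63,-66,23],[63,-68,23],[63,-70,23]])
im=ctrl.get_image("top")[:,:,::-1]; im2=ctrl.get_image("scene")[:,:,::-1]
a=cv2.resize(im[125:205,270:350],(400,400),interpolation=cv2.INTER_CUBIC);b=cv2.resize(im2[110:190,225:305],(400,400),interpolation=cv2.INTER_CUBIC)
cv2.imwrite("pics/end.png",np.hstack([a,b]))
E
```

```text
7.1 tip board [ 64.0878 -57.6105  22.5607] F [ 0.0736  1.0023 -0.268 ]
[63, -62, 23] [-0.04  -0.009  0.022  0.002  0.001  0.003]
[63, -64, 23] [-0.056 -0.009  0.033  0.002  0.001  0.003]
[63, -66, 23] [-0.072 -0.009  0.045  0.002  0.001  0.003]
[63, -68, 23] [-0.089 -0.009  0.056  0.002  0.001  0.003]
[63, -70, 23] [-0.105 -0.009  0.068  0.002  0.001  0.003]
```

View pics/end.png

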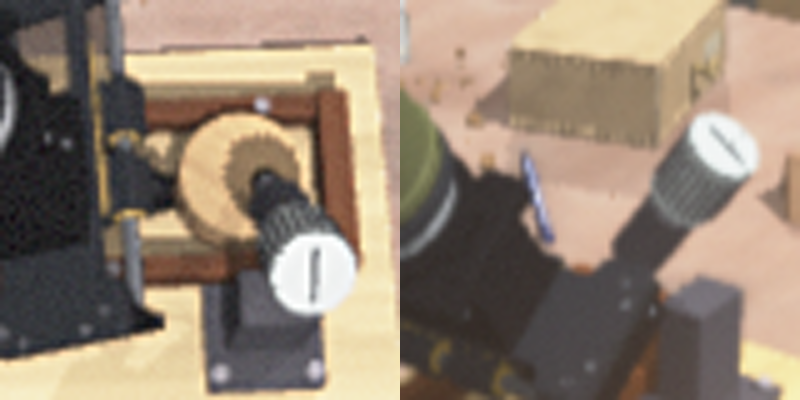

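The blank at crop (238,178) is a few mm short of the stop (left face about x=318). I'll creep forward until the force rises.

Call:
play_rows(increments=[[[-0.016,-0.005,0.011,0,0,0,-1],[-0.033,-0.005,0.022,0,0,0,-1],[-0.049,-0.005,0.033,0,0,0,-1],[-0.049,-0.005,0.033,0,0,0,-1]]])

```text
time: 7.6
position: [0.6301, -0.0431, 0.0799]
tool_rot: [1.819, 1.912, -0.575]
ft_force: [-0.5, 0.9, 0.5]
grip_width: 0.004
grip_force: 0.2
```

Call:
play_rows(increments=[[[-0.016,0,0.011,0,0,0,-1],[-0.016,0,0.011,0,0,0,-1]]])

```text
time: 7.8
position: [0.6303, -0.0449, 0.08]
tool_rot: [1.819, 1.912, -0.575]
ft_force: [-0.4, 0.3, -1.3]
grip_width: 0.006
grip_force: 0.3
```

Call:
play_rows(increments=[[[-0.016,0,0.011,0,0,0,-1],[-0.016,0,0.011,0,0,0,-1]]])

```text
time: 8.0
position: [0.6304, -0.0467, 0.0799]
tool_rot: [1.819, 1.912, -0.575]
ft_force: [-0.3, 1.9, -0.6]
grip_width: 0.005
grip_force: 0.4
```

Call:
play_rows(increments=[[[-0.016,0,0.011,0,0,0,-1],[-0.016,0,0.011,0,0,0,-1]]])

```text
time: 8.2
position: [0.6307, -0.0474, 0.0798]
tool_rot: [1.819, 1.914, -0.573]
ft_force: [-0.8, 3.2, 0.9]
grip_width: 0.006
grip_force: 1.8
```

Call:
play_rows(increments=[[[-0.016,0,0.011,0,0,0,-1],[-0.016,0,0.011,0,0,0,-1]]])

```text
time: 8.4
position: [0.6312, -0.0477, 0.0798]
tool_rot: [1.818, 1.916, -0.57]
ft_force: [-0.9, 7.2, 0.8]
grip_width: 0.009
grip_force: 3.5
```

```bash
python3 - <<'E'
from h import *
path([])
im=ctrl.get_image("top")[:,:,::-1]
cv2.imwrite("pics/end2.png",cv2.resize(im[125:205,270:350],(600,600),interpolation=cv2.INTER_CUBIC))
E
```

```text
8.4 tip board [ 64.629  -67.9609  22.4418] F [-0.9353  7.2048  0.781 ]
```

View pics/end2.png

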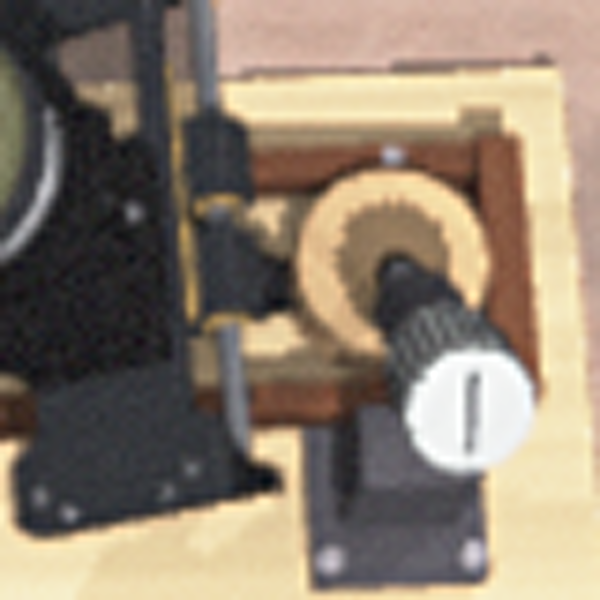

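The blank touches the stop: the position stalled while the force rose to 7 N, and it lies flat under the spindle at (395,262). Next I'll retract and reorient for the thimble.

Call:
play_rows(increments=[[[0.08,0,-0.057,0,0,0,-1],[0.24,0,-0.17,0,0,0,-1],[0.1,0,-0.37,0,0,0,-1],[-0.1,0,-0.66,0,0,0,-1],[-0.32,0,-0.99,0,0,0,-1],[-0.32,0,-0.99,0,0,0,0.3],[-0.32,0,-0.99,0,0,0,1]]])

```text
time: 9.15
position: [0.6295, -0.0188, 0.1803]
tool_rot: [1.819, 1.912, -0.572]
ft_force: [-0.3, -0.2, 0.4]
grip_width: 0.109
grip_force: 0.0
```

```bash
cat >> h.py <<'E'
A=np.radians(35); KG=np.array([-3.6,-106.5,146.])
def knob(back,spin):  # TCP pose, back mm behind grasp, spin deg about tool z from natural
    z=np.array([np.sin(A),0,-np.cos(A)]); return W(KG-(51+back)*z),Rb([0,1,0],z)*Ro.from_euler("z",spin,degrees=True)
E
python3 - <<'E'
from h import *
p,R,s=cur();print(s["time"],p,s["joint_positions"])
p1,R1=knob(80,-65)
print(p1,inc(p,R,p1,R1))
E
```

```text
9.15 [ 0.6295 -0.0188  0.1803] [-0.6215  0.445   0.4275  1.6766  0.4547  1.2043 -0.3689]
[ 0.4918 -0.1326  0.2533] [-1.2941 -1.4306  0.0118 -0.5347  0.12   -0.5568]
```

Call:
play_rows(increments=[[[-0.2,0,-0.3,0,0,0,1],[-0.45,-0.2,-0.65,0,0,0,1],[-0.45,-0.6,-0.65,-0.06,0.015,-0.065,1],[-0.45,-1,-0.65,-0.12,0.03,-0.13,1],[-0.45,-1,-0.65,-0.18,0.045,-0.195,1],[-0.45,-1,-0.65,-0.25,0.06,-0.26,1],[-0.45,-1,-0.65,-0.25,0.06,-0.26,1]]])

```text
time: 9.85
position: [0.5267, -0.0256, 0.257]
tool_rot: [1.242, 2.288, -0.214]
ft_force: [-1.0, 0.5, -0.4]
grip_width: 0.742
grip_force: 0.0
```

```bash
python3 - <<'E'
from h import *
p,R,s=cur();print(s["time"],p,s["joint_positions"])
p1,R1=knob(80,-65)
print(p1,inc(p,R,p1,R1))
E
```

```text
9.85 [ 0.5267 -0.0256  0.257 ] [-0.7026 -0.1279  0.4106  2.093   0.654   0.9875 -0.0321]
[ 0.4918 -0.1326  0.2533] [-0.6132 -0.8946  0.3023 -0.2849  0.0588 -0.2986]
```

Call:
play_rows(increments=[[[-0.15,-0.22,0.07,-0.06,0.013,-0.065,1],[-0.3,-0.45,0.15,-0.12,0.026,-0.13,1],[-0.45,-0.67,0.22,-0.18,0.04,-0.195,1],[-0.61,-0.89,0.3,-0.24,0.05,-0.25,1],[-0.61,-0.89,0.3,-0.285,0.06,-0.3,1],[-0.61,-0.89,0.3,-0.285,0.06,-0.3,1]]])

```text
time: 10.45
position: [0.494, -0.1205, 0.2497]
tool_rot: [0.639, 2.511, 0.127]
ft_force: [0.1, 0.5, -1.2]
grip_width: 1.003
grip_force: 0.0
```

```bash
python3 - <<'E'
from h import *
p,R,s=cur();print(s["time"],p,s["joint_positions"])
p1,R1=knob(80,-65)
print(inc(p,R,p1,R1), inc(p,R,*knob(0,-65)))
im=ctrl.get_image("wrist")[:,:,::-1]
T4=np.array(ctrl.get_calibration("wrist")["T_tool_cam"]);c=ctrl.get_calibration("wrist")
f=192/np.tan(np.radians(c["vertical_fov"]/2))
z=np.array([-np.sin(A),0,np.cos(A)])
for d in(22,-22):
    X=W(KG+d*z); q=np.linalg.inv(T4)@np.r_[R.inv().apply(X-p),1]; print(d,q[:2]/q[2]*f+[c["cx"],c["cy"]],q[2])
cv2.imwrite("pics/wr.png",cv2.resize(im,(800,600),interpolation=cv2.INTER_CUBIC))
E
```

```text
10.45 [ 0.494  -0.1205  0.2497] [-0.1132 -0.2919  0.3012  2.2371  0.0349  0.6316  1.25  ]
[-0.0577 -0.1079 -0.0373 -0.0533 -0.0143 -0.0551] [-0.0727 -0.0403  0.7597 -0.0533 -0.0143 -0.0551]
22 [255.7586 230.194 ] 0.21233909690586128
-22 [260.9105 210.2152] 0.254828621351889
```

View pics/wr.png

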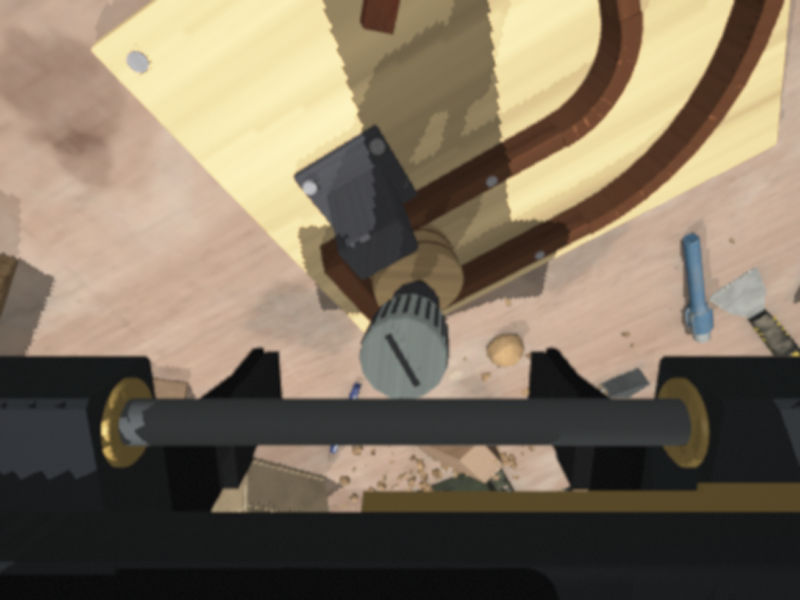

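The wrist view shows the thimble's cap at (405,352) against the predicted (400,360), so about 3 mm of correction. Joint 2 is near its limit here, but it relaxes further out. Advancing along the axis.

```bash
sed -i 's/KG=np.array(.*/KG=np.array([-4.4,-104.3,145.4])/' h.py; python3 - <<'E'
from h import *
p,R,s=cur()
for b in(50,35):print(inc(p,R,*knob(b,-65)))
E
```

```text
[-0.0372 -0.046   0.2621 -0.0533 -0.014  -0.0536]
[-0.04   -0.0333  0.4115 -0.0533 -0.014  -0.0536]
```

Call:
play_rows(increments=[[[-0.037,-0.046,0.13,-0.03,-0.007,-0.03,1],[-0.037,-0.046,0.26,-0.053,-0.014,-0.054,1],[-0.04,-0.033,0.41,-0.053,-0.014,-0.054,1],[-0.04,-0.033,0.41,-0.053,-0.014,-0.054,1],[-0.04,-0.033,0.41,-0.053,-0.014,-0.054,1]]])

```text
time: 11.0
position: [0.5176, -0.1253, 0.2165]
tool_rot: [0.496, 2.493, 0.19]
ft_force: [0.3, -0.5, 0.5]
grip_width: 0.998
grip_force: 0.0
```

```bash
python3 - <<'E'
from h import *
p,R,s=cur();print(s["time"],p,s["joint_positions"],s["grip_width"])
print(inc(p,R,*knob(35,-65)), inc(p,R,*knob(0,-65)))
im=ctrl.get_image("wrist")[:,:,::-1]
c=ctrl.get_calibration("wrist");T4=np.array(c["T_tool_cam"])
f=192/np.tan(np.radians(c["vertical_fov"]/2))
z=np.array([-np.sin(A),0,np.cos(A)])
X=W(KG+22*z); q=np.linalg.inv(T4)@np.r_[R.inv().apply(X-p),1]; uv=q[:2]/q[2]*f+[c["cx"],c["cy"]];print(uv*1.5625,q[2])
# what a perfectly aligned thimble cap would look like
q=np.linalg.inv(T4)@[0,0,.064,1];print("aligned",(q[:2]/q[2]*f+[c["cx"],c["cy"]])*1.5625)
cv2.imwrite("pics/wr2.png",cv2.resize(im,(800,600),interpolation=cv2.INTER_CUBIC))
E
```

```text
11.0 [ 0.5176 -0.1253  0.2165] [-0.2471 -0.2202  0.4959  2.2621 -0.1548  0.494   1.5629] 0.9982081792500266
[-0.0054 -0.0411 -0.0005 -0.0006 -0.0001 -0.    ] [-0.0055 -0.0408  0.3495 -0.0006 -0.0001 -0.    ]
[391.0315 385.2554] 0.1709331485626358
aligned [402.9011 383.7122]
```

View pics/wr2.png

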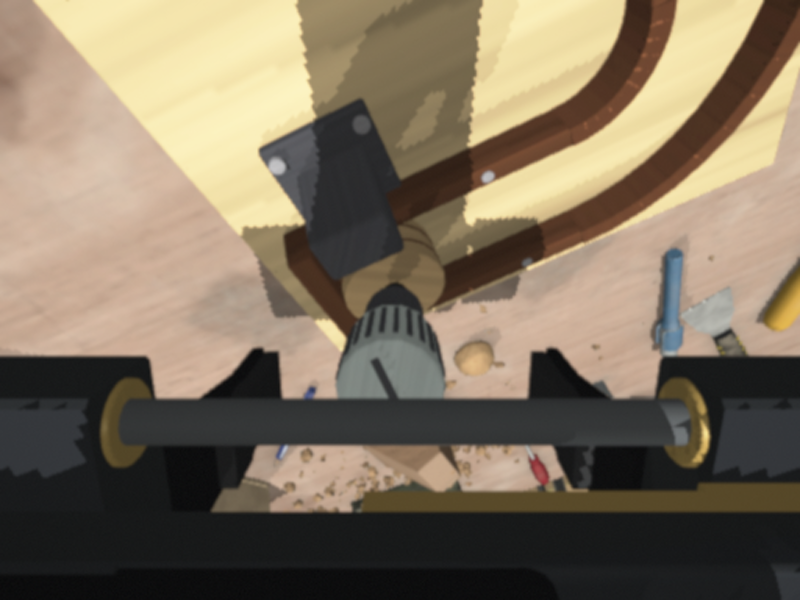

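The cap is at (391,385), exactly as predicted. It needs −4 mm along tool y, then 35 mm in, then the grip. That was my tenth picture.

Call:
play_rows(increments=[[[-0.005,-0.041,0.1,0,0,0,1],[-0.005,-0.041,0.2,0,0,0,1],[-0.005,-0.041,0.3,0,0,0,1],[-0.005,-0.041,0.35,0,0,0,1],[-0.005,-0.041,0.35,0,0,0,1],[-0.005,-0.041,0.35,0,0,0,1]]])

```text
time: 11.65
position: [0.5368, -0.1293, 0.1885]
tool_rot: [0.495, 2.489, 0.19]
ft_force: [1.6, 0.1, 0.2]
grip_width: 1.001
grip_force: 0.0
```

```bash
python3 - <<'E'
from h import *
p,R,s=cur();print(s["time"],p,s["joint_positions"],s["ft_force"])
print(inc(p,R,*knob(0,-65)))
E
```

```text
11.65 [ 0.5368 -0.1293  0.1885] [-0.3101 -0.1288  0.5772  2.257  -0.2866  0.4215  1.6905] [1.6158 0.1044 0.1915]
[0.0111 0.0051 0.0111 0.0003 0.0023 0.    ]
```

Good. Closing.

Call:
play_rows(increments=[[[0.005,0.003,0.01,0,0,0,-1],[0.005,0.003,0.01,0,0,0,-1],[0.005,0.003,0.01,0,0,0,-1],[0.005,0.003,0.01,0,0,0,-1],[0.005,0.003,0.01,0,0,0,-1],[0.005,0.003,0.01,0,0,0,-1],[0.005,0.003,0.01,0,0,0,-1],[0.005,0.003,0.01,0,0,0,-1]]], squeeze=30)

```text
time: 12.45
position: [0.5369, -0.1294, 0.187]
tool_rot: [0.495, 2.49, 0.189]
ft_force: [-0.6, -0.9, -0.2]
grip_width: 0.428
grip_force: 30.0
```

```bash
python3 - <<'E'
from h import *
p,R,s=cur();print(s["time"],s["joint_positions"],s["ft_force"],R.inv().apply(s["ft_force"]),R.inv().apply(s["torque"]),s["grip_width"],s["grip_force"])
E
```

```text
12.45 [-0.3116 -0.126   0.5791  2.2584 -0.2902  0.4181  1.6937] [-0.6136 -0.9426 -0.2253] [ 0.2158 -1.1103 -0.1911] [ 0.785   0.59   -0.0124] 0.42766823570529716 29.984681464266032
```

The opening is 37 mm at 30 N, so it has the thimble. Turning clockwise (+ about tool z).

Call:
play_rows(increments=[[[0,0,0,0,0,0.06,-1],[0,0,0,0,0,0.12,-1],[0,0,0,0,0,0.18,-1],[0,0,0,0,0,0.24,-1],[0,0,0,0,0,0.3,-1],[0,0,0,0,0,0.36,-1],[0,0,0,0,0,0.42,-1],[0,0,0,0,0,0.42,-1]]])

```text
time: 13.25
position: [0.5374, -0.1288, 0.1874]
tool_rot: [1.3, 2.238, 0.442]
ft_force: [1.4, 1.3, -0.1]
grip_width: 0.434
grip_force: 30.0
```

```bash
cat > st.py <<'E'
from h import *
p,R,s=cur();print(s["time"],s["joint_positions"],"F",R.inv().apply(s["ft_force"]),"M",R.inv().apply(s["torque"]),s["grip_width"],s["grip_force"])
R0=knob(0,-65)[1];print("turned",np.degrees((R0.inv()*R).as_rotvec()),"off",R0.inv().apply(p-knob(0,0)[0])*1e3)
E
python3 st.py
```

```text
13.25 [-0.2155 -0.1151  0.4861  2.2553 -0.328   0.421   1.0638] F [0.5899 1.607  0.9002] M [ 0.4594  0.1817 -0.003 ] 0.4344900066628169 29.9816291523166
turned [-0.0986 -0.2148 37.7921] off [-0.6723 -0.1459  0.1662]
```

Call:
play_rows(increments=[[[0,0,0,0,0,0.06,-1],[0,0,0,0,0,0.12,-1],[0,0,0,0,0,0.18,-1],[0,0,0,0,0,0.24,-1],[0,0,0,0,0,0.3,-1],[0,0,0,0,0,0.36,-1],[0,0,0,0,0,0.42,-1],[0,0,0,0,0,0.42,-1]]])

```text
time: 14.05
position: [0.538, -0.1286, 0.1879]
tool_rot: [2.021, 1.758, 0.666]
ft_force: [5.9, 1.8, -1.1]
grip_width: 0.432
grip_force: 30.0
```

```bash
python3 st.py
```

```text
14.05 [-0.1312 -0.1072  0.4044  2.2522 -0.3567  0.4225  0.4291] F [2.2942 3.9319 4.3404] M [-0.1761 -0.0142 -0.0923] 0.43189480822972964 29.97307608369738
turned [-0.2521 -0.2436 75.447 ] off [-1.4347  0.3441  0.1017]
```

Call:
play_rows(increments=[[[0,0,0,0,0,0.06,-1],[0,0,0,0,0,0.12,-1],[0,0,0,0,0,0.18,-1],[0,0,0,0,0,0.24,-1],[0,0,0,0,0,0.3,-1],[0,0,0,0,0,0.36,-1],[0,0,0,0,0,0.42,-1],[0,0,0,0,0,0.42,-1]]])

```text
time: 14.85
position: [0.5387, -0.1291, 0.1884]
tool_rot: [2.604, 1.059, 0.844]
ft_force: [9.0, 0.5, -3.8]
grip_width: 0.428
grip_force: 30.0
```

```bash
python3 st.py
```

```text
14.85 [-0.0545 -0.1008  0.3307  2.2492 -0.3796  0.4233 -0.2117] F [3.9038 3.3329 8.3572] M [-0.6441  0.0558 -0.0892] 0.42843064970631267 29.985912493430078
turned [ -0.4494  -0.2598 113.2288] off [-2.3571  0.2295  0.0448]
```

Call:
play_rows(increments=[[[0,0,0,0,0,0.06,-1],[0,0,0,0,0,0.12,-1],[0,0,0,0,0,0.18,-1],[0,0,0,0,0,0.24,-1],[0,0,0,0,0,0.3,-1],[0,0,0,0,0,0.36,-1]]])

```text
time: 15.45
position: [0.5389, -0.1298, 0.1886]
tool_rot: [2.94, 0.302, 0.943]
ft_force: [10.6, -1.4, -4.9]
grip_width: 0.433
grip_force: 30.0
```

```bash
python3 st.py
```

```text
15.45 [ 0.0065 -0.0964  0.2725  2.2471 -0.3955  0.4241 -0.7653] F [ 5.4085  2.7247 10.0888] M [-1.123   0.2147 -0.1478] 0.43266169339771515 30.018920246511698
turned [ -0.6343  -0.2287 145.7157] off [-2.8599 -0.2873  0.0132]
```

Call:
play_rows(increments=[[[0,0,0,0,0,0.06,-1],[0,0,0,0,0,0.12,-1],[0,0,0,0,0,0.18,-1]]])

```text
time: 15.75
position: [0.5389, -0.1302, 0.1886]
tool_rot: [-2.947, 0.115, -0.94]
ft_force: [9.2, -1.0, -4.7]
grip_width: 0.431
grip_force: 30.0
```

```bash
python3 st.py; python3 - <<'E'
from h import *
# angle of the thimble's dark cap slot, seen by top camera (projected); numbers only
p,R,s=cur()
im=ctrl.get_image("wrist"); cv2.imwrite("pics/w3.png",im[:,:,::-1]); g=cv2.cvtColor(im,cv2.COLOR_RGB2GRAY)
print(g[205:255:4,205:300:5])
E
```

```text
15.75 [ 0.0358 -0.0944  0.2448  2.2461 -0.4026  0.4247 -1.042 ] F [4.8769 0.781  9.1097] M [-1.1999  0.3924 -0.233 ] 0.431495782043755 30.03857202362269
turned [ -0.7325  -0.1904 161.929 ] off [-3.0489 -0.6426 -0.0206]
[[154 154 138 124 115 120 122  89  49  53  56  57  58  60  59 126 131 135
   86]
 [153 132 122 121 107 121 121  52  51  54  57  62  62  60  58 110 127 131
   81]
 [144 119 119 120 119 118 122  44  81 124 131 116 144 121  66  85 126 117
  107]
 [114 117 123 121 120  92 119 115  83 102 127 108 140  89 152 103 125  83
  114]
 [115 102 112 114 114 107  62 109 103  97 131 117 136  97 139  61 100  88
  118]
 [108  19  50  55 106 105  65  90 118  85 137 114 133 108 132  68 110 117
   59]
 [ 57  20  30  31 105  68  92  71 122  73 143 118 133 130 105  96 128 114
   34]
 [ 23  21  31  31  81  85 107  58 132  66 146 114 120 129  86 106 130  80
   26]
 [ 19  21  31  30  43  74 126  53 134 127 147 144 153 145  71 144 104  62
   25]
 [ 18  28  31  27  44  55 127 127 139 149 150 155 161 156 156 150  78  57
   32]
 [ 20  31  30  29  53  81 133 141 148 155 155 157 161 159 161 157 145  66
   50]
 [ 27  31  30  35  69 128 144 150 142 142 142 144 146 142 142 158 157 115
   66]
 [ 31  34  32  50 104 139 140 137 135 137 139 140 140 139 137 138 146 149
  113]]
```

The moment about the axis is about 0.16 N m while turning, so the ratchet is slipping, and the total turn is 162°. Releasing and backing off.

Call:
play_rows(increments=[[[0,0,0,0,0,0.18,1],[0,0,0,0,0,0.18,1],[0,0,0,0,0,0.18,1],[0,0,0,0,0,0.18,1],[0,0,0,0,0,0.18,1],[0,0,0,0,0,0.18,1],[0,0,0,0,0,0.18,1],[0,0,0,0,0,0.18,1]]])

```text
time: 16.6
position: [0.537, -0.1289, 0.1871]
tool_rot: [-2.828, 0.515, -0.889]
ft_force: [-0.4, 0.2, 0.4]
grip_width: 0.983
grip_force: 0.0
```

Call:
play_rows(increments=[[[0,0,-0.15,0,0,0.18,1],[0,0,-0.3,0,0,0.18,1],[0,0,-0.45,0,0,0.18,1],[0,0,-0.6,0,0,0.18,1],[0,0,-0.6,0,0,0.18,1]]])

```text
time: 17.1
position: [0.5028, -0.131, 0.2382]
tool_rot: [-2.66, 0.887, -0.837]
ft_force: [0.0, 0.6, 0.8]
grip_width: 1.0
grip_force: 0.0
```

```bash
python3 st.py; python3 - <<'E'
from h import *
z=np.array([-np.sin(A),0,np.cos(A)])
im=ctrl.get_image("top"); 
print("cap px",proj("top",W(KG+22*z)),"puck top",proj("top",W([65,-105,48])))
g=cv2.cvtColor(im,cv2.COLOR_RGB2GRAY); cv2.imwrite("pics/t9.png",im[:,:,::-1])
u,v=proj("top",W(KG+22*z))[0].astype(int); print(u,v);print(g[v-10:v+11,u-10:u+11])
old=cv2.imread("pics/end2.png")  # earlier view, 7.5x of rows125:205, cols 270:350
o=cv2.resize(old,(80,80),interpolation=cv2.INTER_AREA).astype(int); n=im[125:205,270:350,::-1].astype(int)
print("blank region new-old", [(c,r,n[r,c].tolist(),o[r,c].tolist()) for c,r in((42,30),(42,40),(50,25),(58,28),(63,30),(65,34),(65,45))])
E
```

```text
17.1 [ 0.1417 -0.239   0.1602  2.2537 -0.3081  0.5585 -1.691 ] F [-0.0132 -0.7698 -0.6134] M [-0.5308 -0.5826  0.0685] 1.0002945313663436 0.0
turned [   0.5989   -0.1213 -165.6271] off [ -1.6722  -0.4114 -61.3167]
cap px [[332.0722 180.841 ]] puck top [[321.5452 160.5508]]
332 180
[[ 69  62  72  61  69  69  65  67  64  71  73  71  66  59  48  56  50  56
   53  82 127]
 [ 66  62  71  71  67  68  67  63  72  69  67  72  69  66  65  74  67  56
   54  76 124]
 [ 67  65  66  66  73  73  64  64  70  67  71  68  63  66  80 128 107  69
   50  67 124]
 [ 71  73  69  69  69  68  69  69  69  67  70  68  66  70  84 119 129  92
   49  63 126]
 [ 69  66  70  73  69  74  69  51  67  69  73  64  52  60  71  84 107 123
   84  63 132]
 [ 71  65  73  71  68  71  69  53  51  50  45  52  46  55  62  75  82  95
   80  66 112]
 [ 66  69  66  65  70  66  68  60  46  45  43  69  83  64  54  54  72  78
   73  70  98]
 [ 65  70  66  68  66  66  70  65  72  64  44  79 117 105  73  55  60  67
   69  72  90]
 [ 67  68  71  70  66  69  67  65  66  65  66  62  89 107 108  80  59  57
   63  67  81]
 [ 68  69  69  67
[... 668 characters left out ...]
 30  21  20
   28  26  28]
 [ 65  64  68  69  69  62  41  21   9  30  19  20  34   9  12  38  30  18
   22  16  29]
 [ 69  66  66  68  60  40  16  25  27  19  28  17  12  27  10   7  20  31
   27  27  25]
 [ 68  68  69  57  50  17  28  19  16  18  18  20  33  17  29  27  25  22
   27  20  26]
 [ 65  70  66  51  27  22  24  26  23  23  19  22   9  26  23  20  19  21
   17  31  40]]
blank region new-old [(42, 30, [83, 109, 134], [146, 195, 230]), (42, 40, [68, 91, 106], [143, 191, 226]), (50, 25, [93, 123, 149], [162, 215, 240]), (58, 28, [92, 119, 145], [158, 210, 240]), (63, 30, [88, 115, 143], [153, 203, 235]), (65, 34, [47, 63, 89], [98, 132, 176]), (65, 45, [63, 59, 56], [125, 123, 120])]
```

```bash
python3 - <<'E'
from h import *
p,R,s=cur(); print(inc(p,R,p+[0,.08,.05],R))
E
```

```text
[-0.2608 -0.8188 -0.3892  0.      0.      0.    ]
```

Call:
play_rows(increments=[[[-0.06,-0.2,-0.1,0,0,0,1],[-0.13,-0.4,-0.2,0,0,0,1],[-0.2,-0.6,-0.3,0,0,0,1],[-0.26,-0.82,-0.39,0,0,0,1],[-0.26,-0.82,-0.39,0,0,0,1]]])

```text
time: 17.65
position: [0.5126, -0.0512, 0.2847]
tool_rot: [-2.664, 0.885, -0.827]
ft_force: [0.4, -0.9, -0.1]
grip_width: 1.001
grip_force: 0.0
```

```bash
python3 st.py; python3 - <<'E'
from h import *
z=np.array([-np.sin(A),0,np.cos(A)])
im=ctrl.get_image("scene"); cv2.imwrite("pics/s9.png",im[:,:,::-1])
def slot(g,u,v,name):
    # brightness along rays from cap centre: slot = darkest diameter
    w=cv2.GaussianBlur(g,(3,3),0).astype(float); b=[]
    for a in range(0,180,10):
        # direction on the cap plane in board frame
        pts=[W(KG+22*z+r*(np.cos(np.radians(a))*np.array([0,1,0])+np.sin(np.radians(a))*np.array([np.cos(A),0,np.sin(A)]))) for r in(-10,-7,-4,4,7,10)]
        q=proj("scene",np.array(pts))+off
        b.append(int(np.mean([w[int(round(y)),int(round(x))] for x,y in q])))
    print(name,b)
c=proj("scene",W(KG+22*z))[0];off=np.array(S(519,55))-c;print(c,off)
slot(cv2.cvtColor(im,cv2.COLOR_RGB2GRAY),*c,"now")
o=cv2.imread("pics/scenec.png",0);o=cv2.resize(o,(200,150),interpolation=cv2.INTER_AREA);full=np.zeros((384,512),np.uint8);full[125:275,160:360]=o
slot(full,*c,"start")
g=cv2.cvtColor(im,cv2.COLOR_RGB2GRAY);u,v=np.round(S(519,55)).astype(int)
print(g[v-8:v+9,u-8:u+9])
E
```

```text
17.65 [ 0.2887 -0.2999 -0.1628  2.1996 -0.2358  0.6444 -1.9484] F [0.7318 0.549  0.2462] M [-0.5303 -0.6423  0.032 ] 1.001051414483758 0.0
turned [   0.0292   -0.0215 -165.7163] off [ -2.244   87.3484 -91.7594]
[289.2414 139.0909] [ 0.1336 -0.7159]
now [134, 133, 138, 139, 138, 130, 128, 123, 123, 123, 127, 130, 131, 134, 134, 133, 133, 132]
start [229, 227, 231, 227, 224, 220, 218, 214, 213, 209, 213, 215, 218, 223, 226, 229, 227, 228]
[[161 167 136 153 163 161 124  72  54  53  50  61 111 172 187 190 190]
 [168 173 155 160 164 161 146  96  75  60  59  95 154 184 191 191 193]
 [167 161 159 159 159 160 176 156 136 111 102 144 181 190 192 192 193]
 [158 154 158 155 152 154 183 186 174 180 168 185 191 192 193 193 193]
 [156 150 147 143 141 141 147 146 154 199 192 204 200 196 196 196 196]
 [149 137 134 138 133 124 131 139 141 148 153 198 216 206 199 198 198]
 [132 126 137 140 127 108 115 126 137 138 140 157 209 213 203 199 198]
 [112 124 135 139 134 126 114 110 123 131 137 140 165 206 214 203 198]
 [ 96 118 128 135 141 138 134 121 108 111 124 143 193 216 231 208 197]
 [ 94 113 123 134 139 140 138 137 125 108 105 134 212 238 241 216 195]
 [ 98 110 120 129 135 140 138 139 136 132 116 104 139 225 240 222 198]
 [ 93 104 115 124 130 134 139 139 139 140 136 121 112 178 236 223 197]
 [ 97  97 105 116 125 130 137 140 138 139 140 137 127 152 232 217 197]
 [103  91 102 105 121 126 131 135 137 137 140 140 138 152 222 207 192]
 [ 93 103  97  99 112 119 127 130 133 133 134 136 134 137 188 190 187]
 [105 108  97 105  99 110 117 125 126 126 126 126 123 133 171 185 186]
 [109  98 110 103  99 112 103 116 113 116 114 111 123 157 184 188 190]]
```

The cap slot has turned by about 168° (mod 180°), which matches the turn I commanded, so the thimble followed the grip. The blank is still at the stop. I'll ease the arm off joint 2's limit, then hand in.

```bash
python3 - <<'E'
from h import *
p,R,s=cur(); print(inc(p,R,p+[.04,0,.0],R))
E
```

```text
[ 0.2649 -0.1938  0.2287  0.      0.      0.    ]
```

Call:
play_rows(increments=[[[0.09,-0.06,0.08,0,0,0,1],[0.18,-0.13,0.16,0,0,0,1],[0.26,-0.19,0.23,0,0,0,1],[0.26,-0.19,0.23,0,0,0,1],[0.26,-0.19,0.23,0,0,0,1]]])

```text
time: 18.2
position: [0.5505, -0.0518, 0.2819]
tool_rot: [-2.665, 0.887, -0.821]
ft_force: [-0.5, -0.9, -0.4]
grip_width: 0.997
grip_force: 0.0
```

```bash
python3 st.py; python3 -c "
from bench import ctrl
print(ctrl.close_job())"
```

```text
18.2 [ 0.2882 -0.2033 -0.1783  2.1307 -0.2092  0.6183 -1.9772] F [0.0412 1.0851 0.0223] M [-0.4776 -0.6548 -0.0125] 0.9970378906292369 0.0
turned [  -0.3359    0.0632 -165.6246] off [-29.8854  97.6876 -67.7988]
the job is handed in; nothing more can be done
None
```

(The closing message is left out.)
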